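Park the puller crossbar in its bay

TASK

Park the dent puller's loose aluminium crossbar in the bay at the back of the bench: push one end, then the other, to angle it past the red-capped post, and leave it lying between the yellow end walls with its long side flat against the bay's back fence. Only push it along the bench top with the fingers, never pick it up or tip it, and leave the hammer, the wire brush and the pin jar where they are.

Things in the scene. Friction and masses are not known exactly. Their poses are not given: they have to be found in the camera images.
- crossbar: loose square aluminium tube, black end caps, 220 x 32 x 32 mm, 0.3-0.55 kg, lying flat, slides with friction. Origin: centre of its underside; x along its length, z up. Starts on the robot's side of the bay, its +x end pointing into it (within 0.25 rad of the bay's x axis), that far end already reaching 25 to 60 mm farther in than the back of the post, but not behind it.
- bay: fixed bay open towards the robot: dark steel back fence, yellow end wall at each end, 30 mm high; floor is the bench top. Origin: on the bench, middle of the fence's front face; x points away from the robot through the fence, y along it. Inner faces of the end walls at y = -130 and +130 mm; walls 12 mm thick, reach out to x = -45 mm. Parked, the bar lies along y, origin at x = -16 mm, y about 0
- post: fixed round steel post, red cap, 24 mm diameter, 58 mm high. Origin: its axis at bench level. It stands 115-125 mm in front of the fence face and about 80 mm left or right (differs) of the bay's middle: the bar cannot enter broadside, its far end must go behind the post. The bare black disc on the other side is flush, no obstacle
- hammer: bystander: hammer lying on the bench to the left (+y) of the work, 260 mm long. Origin near its middle; x along the handle
- brush: bystander: wire brush lying on the bench to the right (-y) of the work, 190 mm long. Origin near its middle; x along the handle
- pin_jar: bystander: amber glass jar with red lid, 60 mm diameter, 75 mm high, standing on the bench to the right (-y) of the bay. Origin: centre of its underside
There are look-alikes about, which are no part of the job. There is more than one size of the crossbar; the job needs the middle-sized.

How it is judged (in metres and radians):
At the end, for the whole second after the job is handed in: The crossbar lies at rest flat on the bench, in the bay between the two end walls, parallel to the fence within 0.06 rad and its origin 12 to 23 mm in front of the fence face (16 mm is full contact), within 22 mm of the bay's middle; hammer, brush and jar within 20 mm of where they were (x of crossbar in the frame of bay between -0.023 and -0.012 m and y of crossbar in the frame of bay between -0.022 and 0.022 m and angle between the x axis of crossbar and the y axis of bay, either way round below 0.06 rad and height (world z) of crossbar below 0.004 m and angle between crossbar's own z axis and vertical below 0.05 rad and linear speed of crossbar below 0.01 m/s and distance of each of hammer, brush, pin_jar from where it was at the start of the episode below 0.02 m); the robot touches nothing.
It fails at once if the crossbar is lifted or tipped off the bench (height (world z) of crossbar above 0.01 m or angle between crossbar's own z axis and vertical above 0.2 rad).
It fails at once if the hammer is disturbed (moved over 20 mm) (distance of hammer from where it was at the start of the episode above 0.02 m).
It fails at once if the wire brush is disturbed (moved over 20 mm) (distance of brush from where it was at the start of the episode above 0.02 m).
It fails at once if the pin jar is disturbed (moved over 20 mm) (distance of pin_jar from where it was at the start of the episode above 0.02 m).
It also fails if it takes over 72 s, if anything falls off the work surface, if the arm or the gripper's body presses on something with over 40 N, if the wrist force passes 120 N, or if a joint passes its speed limit or range.

ROBOT

A 6-joint arm with a two-finger parallel gripper is mounted at the origin on the work surface. World frame = base frame: x ahead of the robot, y to its left, z up, the work surface at z = 0. Lengths are in mm, angles in rad, forces in N, time in s.
With the tool pointing down it reaches from about 275 to 1000 mm from the base axis. Payload 8.4 kg.
Tool frame: the origin (TCP) lies midway between the tips of the shut fingers; the grasp point (between the pads) lies 19 mm behind it; y points along the fingers, z is the direction in which the jaws open and shut, and the axes are right-handed (so a half turn about y gives the same grasp; the last joint's range is limited). The gripper opens to 85 mm and grips with 20 to 120 N. Pads are 22 mm wide; open, the fingers measure 114 mm over their backs; the gripper's body (76 mm by 85 mm) begins 54 mm behind the grasp point. The pads swing forward as they close: fully open they stand 13 mm farther back than shut.
Start: joints at [1.211, 0.353, 1.633, -0, 1.155, -0.002], TCP at [218.883, 585.421, 231.281] pointing down, gripper open.
Joint ranges: [-2.63, 2.63], [-0.92, 2.1], [0.06, 2.66], [-1.3, 4.44], [0, 2.69], [-3.02, 3.02]. Speed limits (rad/s): [2.22, 2.22, 2.79, 3.14, 3.14, 3.14].

INTERFACE

Orientations are given as a unit quaternion [w, x, y, z].
In Python, from plant import env, planner, vision, sensors gives the robot as it stands. Calls block until the motion is done:
- env.move_pose(position, orientation): joint-space move of the TCP to a pose.
- env.move_straight(position, frame=None, max_speed=150): straight line of the TCP; frame=None keeps the orientation; max_speed is the mean speed in mm/s.
- env.movej(angles): joint-space move.
- env.open_jaws() and env.close(): open the fingers fully, or close them until they stop; the grip force is fixed at half the most.
- env.pause(seconds).
- planner.inverse_kinematics(position, orientation): joint angles nearest the present ones, or None.
- vision.read_camera(name): name is "side" or "top" or "wrist"; returns a dict with "color" (400x640x3 uint8, blue, green, red), "fx", "fy", "cx", "cy" (pixels), "rvec" (rotation vector, rad) and "tvec" (3), from world to camera coordinates, as OpenCV has them; the wrist camera has in their place "mount" (4x4, takes a point from camera to tool coordinates, whose origin is the TCP and whose axes are the tool frame's). Camera axes: x right, y down, z forward; pixel columns grow to the right and rows downward; lengths in mm; the calibration is good to about 2 mm. A picture is of the moment at which its call begins: read the wrist's pose just before it. There is no depth.
A pose or a line that the arm cannot do raises env.PlanningError and nothing moves.
- env.hand_in(): hands the job in, once; it reports no verdict.
Trained networks look in the newest picture that a camera, given by its name, has taken for a name from the list of things; names that differ only in an ending like _2 or _b are one class to them, and where a whole thing is asked for, a point or a joint stands for the part that bears it (a point fixed in the world has none). Each returns a list of dicts, best first, with "p" (0 to 1); they miss things now and then, are a little off and sometimes report something else, mostly with a low value. They report only what shows in the picture. A call takes as long as a camera call. They do not tell look-alikes from the thing itself.
- vision.regions_of(name, camera): "region" (400x640 bool, what is visible of it).
- vision.mark_of(name, camera): "xyz" ([x, y, z] in mm, in world coordinates, good to about 4 mm: a listed point, or the origin of a listed thing).
Readings, each from a call of its own:
- sensors.read_clock(): time.
- sensors.read_joint_pos(): joint angles.
- sensors.read_qd(): joint speeds.
- sensors.read_tau(): joint torques, N m.
- sensors.read_tcp_pos(): TCP position.
- sensors.read_orientation(): TCP orientation.
- sensors.read_ft_force(): force on the tool from outside, world axes, zero at the start.
- sensors.read_ft_torque(): the same for the moment, N m.
- sensors.read_gripper_width(): finger opening in mm.
Only numpy, scipy, OpenCV 4.12 (cv2) and the standard library are available. Lean on these libraries where they do the work, as an engineer would, in place of code of your own. Each camera call takes 0.05 s, during which the arm holds its last target.

## Working session

There is one attempt and no reset: what is moved stays moved. The work goes in short steps, each a Python script; the robot and the scene stay as the last script left them, time stands still between calls to the robot, and variables do not carry over. Pictures are saved under pics/ and viewed, and the job is handed in when it is done.

```bash
ls; mkdir -p pics; python3 - <<'E'
from plant import env, planner, vision, sensors
import cv2
for c in ["top","side"]:
    r=vision.read_camera(c); cv2.imwrite(f"pics/{c}0.png",r["color"]); print(c,r["fx"],r["cx"],r["cy"],r["rvec"],r["tvec"])
    for n in ["crossbar","bay","post","hammer","brush","pin_jar"]:
        print(n,[(round(d["p"],2),[round(float(v)) for v in d["xyz"]]) for d in vision.mark_of(n,c)])
print(sensors.read_clock(),sensors.read_orientation(),sensors.read_gripper_width())
E
```

```text
pics
top 380.10133078950076 323.35524894335975 202.8344574628845 [ 2.19817383 -2.14338502  0.09851507] [ -4.38389127 506.46808949 926.09713644]
crossbar [(0.95, [555, -40, -6]), (0.66, [346, 37, 3])]
bay [(0.76, [730, 11, -1]), (0.24, [459, -317, 4])]
post [(0.49, [625, -92, 3])]
hammer [(0.79, [566, 346, 4])]
brush [(0.97, [458, -317, 7]), (0.64, [729, 12, -3])]
pin_jar [(0.78, [671, -333, -5])]
side 501.80924292280184 320.62612458765153 202.28586505107432 [ 2.32417122 -0.94203953  0.31085412] [-351.88526934  288.4044432  1141.34094969]
crossbar [(0.98, [257, 314, 2]), (0.83, [555, -40, -1]), (0.69, [338, 40, 0])]
bay [(0.64, [727, 8, 0]), (0.24, [626, -90, 2])]
post [(0.68, [626, -90, 2])]
hammer [(0.68, [565, 346, 6])]
brush [(0.96, [461, -316, 0]), (0.4, [565, 348, 2])]
pin_jar []
0.7 [-0.69581702  0.69581909 -0.1258503   0.12584186] 85.34053593641828
```

View pics/top0.png

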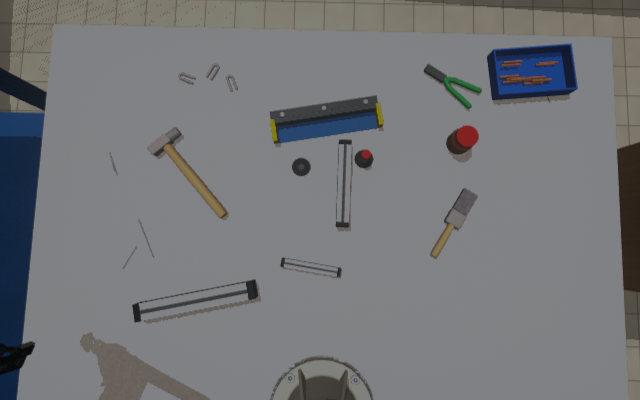

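View pics/side0.png

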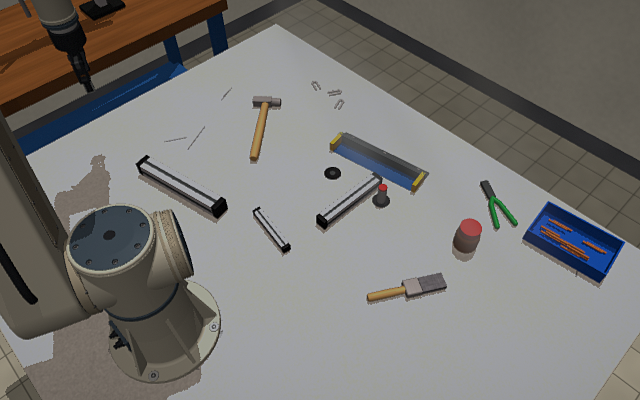

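Top view: the middle-sized bar is at px (344,183), between the black disc (301,167) and the red-capped post (364,158). The bay, px (327,118), is slightly rotated, and the post is on the −y side. I'll zoom in and fit the poses by matching silhouettes.

```bash
cat > h.py <<'E'
from plant import env, planner, vision, sensors
import cv2, numpy as np
from scipy.optimize import minimize
def proj(P,r):
    K=np.array([[r["fx"],0,r["cx"]],[0,r["fy"],r["cy"]],[0,0,1.]])
    return cv2.projectPoints(np.array(P,float).reshape(-1,1,3),np.array(r["rvec"],float),np.array(r["tvec"],float),K,None)[0].reshape(-1,2)
def unproj(uv,r,z):
    R=cv2.Rodrigues(np.array(r["rvec"],float))[0]; t=np.array(r["tvec"],float).ravel(); C=-R.T@t
    uv=np.atleast_2d(uv).astype(float)
    d=np.c_[(uv[:,0]-r["cx"])/r["fx"],(uv[:,1]-r["cy"])/r["fy"],np.ones(len(uv))]@R
    return C+d*((z-C[2])/d[:,2])[:,None]
def box(x,y,th,L=220,W=32,H=32):
    c,s=np.cos(th),np.sin(th)
    return [[x+c*a-s*b,y+s*a+c*b,z] for a in(-L/2,L/2) for b in(-W/2,W/2) for z in(0,H)]
S=8
def render(P,r):
    m=np.zeros((400,640),np.uint8)
    h=cv2.convexHull(proj(P,r).astype(np.float32))
    cv2.fillConvexPoly(m,np.round(h*16).astype(np.int32),255,cv2.LINE_AA,4)
    return m/255.
def fitbar(cams,x0,names=("top","side")):
    # silhouettes from network regions near guess
    obs=[]
    for n in names:
        r=cams[n]
        g=render(box(*x0),r)>.5
        best=None
        for d in vision.regions_of("crossbar",n):
            iou=(d["region"]&g).sum()/max(1,(d["region"]|g).sum())
            if best is None or iou>best[0]: best=(iou,d["region"])
        if best and best[0]>.15: obs.append((r,best[1].astype(float))); 
        print(n,"iou0",best and round(best[0],2))
    def f(p):
        return sum(np.abs(cv2.GaussianBlur(render(box(p[0],p[1],p[2]/100),r),(0,0),1.5)-cv2.GaussianBlur(o,(0,0),1.5)).sum() for r,o in obs)
    p0=[x0[0],x0[1],x0[2]*100]
    s=minimize(f,p0,method="Nelder-Mead",options=dict(initial_simplex=[p0,[p0[0]+8,p0[1],p0[2]],[p0[0],p0[1]+8,p0[2]],[p0[0],p0[1],p0[2]+10]],xatol=.05,fatol=.1,maxiter=300))
    return s.x[0],s.x[1],s.x[2]/100,s.fun,len(obs)
E
python3 - <<'E'
from h import *
cams={n:vision.read_camera(n) for n in("top","side")}
for n in("top","side"): print(n,fitbar(cams,(555,-40,0.0),(n,)))
print(fitbar(cams,(555,-40,0.0)))
# bay: yellow walls
for n in cams:
    im=cams[n]["color"]; hsv=cv2.cvtColor(im,cv2.COLOR_BGR2HSV)
    m=cv2.inRange(hsv,(22,150,80),(35,255,255)); k,l,st,c=cv2.connectedComponentsWithStats(m)
    for i in range(1,k):
        if st[i,4]>20: print(n,st[i],c[i],unproj(c[i],cams[n],15))
    m=cv2.inRange(hsv,(0,180,100),(6,255,255)); k,l,st,c=cv2.connectedComponentsWithStats(m)
    for i in range(1,k):
        if st[i,4]>20: print("red",n,st[i],c[i],unproj(c[i],cams[n],58))
t=cams["top"]["color"][80:250,250:400]; cv2.imwrite("pics/z1.png",cv2.resize(t,None,fx=3.5,fy=3.5,interpolation=cv2.INTER_CUBIC))
E
```

```text
top iou0 0.88
top (np.float64(559.1600316974627), np.float64(-40.20646000526907), np.float64(-0.01733848758848396), np.float64(134.69951462130447), 1)
side iou0 0.88
side (np.float64(560.9701753118347), np.float64(-41.19664966854776), np.float64(0.006464807108905399), np.float64(134.70159080236726), 1)
top iou0 0.88
side iou0 0.88
(np.float64(560.3194435183068), np.float64(-40.57253937584322), np.float64(-0.011000241964477242), np.float64(279.08339203931035), 2)
top [376 103   7  22  91] [378.94505495 113.75824176] [[ 741.63483926 -129.06529413   15.        ]]
top [270 119   8  22  95] [273.4        129.83157895] [[692.54897713 141.64099056  15.        ]]
red top [457 126  21  20 323] [466.92569659 135.75541796] [[ 676.92431677 -338.97825958   58.        ]]
red top [362 151   9   7  52] [365.63461538 153.96153846] [[625.46939667 -91.82237208  58.        ]]
side [331 134  10  10  33] [335.36363636 139.        ] [[693.21806472 149.00543392  15.        ]]
side [413 172  11  14  51] [417.92156863 179.09803922] [[ 746.05791834 -121.31456417   15.        ]]
red side [379 184   8   6  34] [382.67647059 186.41176471] [[627.39470572 -91.83385627  58.        ]]
```

View pics/z1.png

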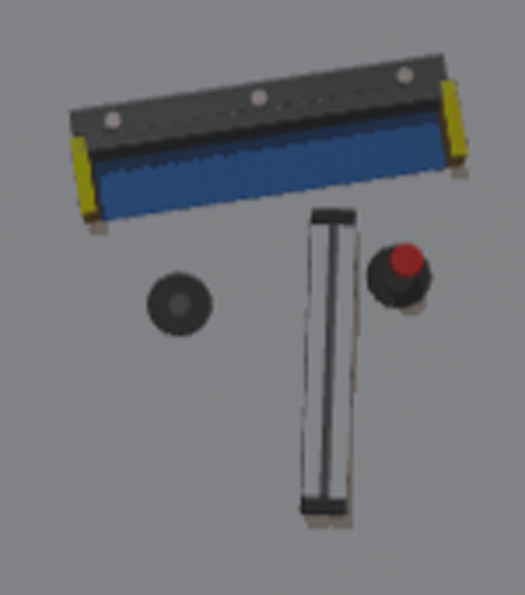

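The bar is at about (560,−40.5), yaw ≈ −0.01. Next I'll fit the bay from its yellow walls.

```bash
python3 - <<'E'
from h import *
cams={n:vision.read_camera(n) for n in("top","side")}
def walls(x,y,th):
    c,s=np.cos(th),np.sin(th); out=[]
    for y0,y1 in((130,142),(-142,-130)):
        out.append([[x+c*a-s*b,y+s*a+c*b,z] for a in(-45,0) for b in(y0,y1) for z in(0,30)])
    return out
for sel in (("top",),("side",),("top","side")):
    obs=[]
    for n in sel:
        hsv=cv2.cvtColor(cams[n]["color"],cv2.COLOR_BGR2HSV)
        m=cv2.inRange(hsv,(14,110,35),(36,255,255)); 
        roi=np.zeros_like(m); pr=proj([[x,y,z] for x in(640,800) for y in(-190,190) for z in(0,30)],cams[n]); 
        cv2.fillConvexPoly(roi,cv2.convexHull(pr.astype(np.int32)),255); m&=roi
        obs.append((cams[n],m/255.))
    def f(p,b=1.5):
        e=0
        for r,o in obs:
            w=np.maximum(*[render(q,r) for q in walls(p[0],p[1],p[2]/100)])
            e+=np.abs(cv2.GaussianBlur(w,(0,0),b)-cv2.GaussianBlur(o,(0,0),b)).sum()
        return e
    p0=[732,9,18.]
    for b in(4,1.2):
        s=minimize(f,p0,args=(b,),method="Nelder-Mead",options=dict(initial_simplex=[p0,[p0[0]+8,p0[1],p0[2]],[p0[0],p0[1]+8,p0[2]],[p0[0],p0[1],p0[2]+5]])); p0=s.x
    print(sel,s.x,s.fun,sum(o.sum() for _,o in obs))
    x,y,th=s.x[0],s.x[1],s.x[2]/100
im=cams["top"]["color"].copy()
big=cv2.resize(im[80:250,250:400],None,fx=3.5,fy=3.5,interpolation=cv2.INTER_CUBIC)
def draw(P,col):
    h=cv2.convexHull(proj(P,cams["top"]).astype(np.float32)); q=((h-[250,80]+.5)*3.5).astype(np.int32); cv2.polylines(big,[q],True,col,1)
for w in walls(x,y,th): draw(w,(0,0,255))
draw(box(560.3,-40.6,-.011),(0,255,0))
c,s=np.cos(th),np.sin(th); draw([[x-s*b,y+c*b,0] for b in(-130,130)],(255,255,255))
a=np.linspace(0,6.28,40); draw(np.c_[626+12*np.cos(a),-91+12*np.sin(a),0*a],(0,0,255)); draw(np.c_[626+12*np.cos(a),-91+12*np.sin(a),0*a+58],(0,255,255))
cv2.imwrite("pics/z2.png",big)
R=np.array([[c,s],[-s,c]])
print("bar in bay",R@(np.array([560.3,-40.6])-[x,y]),"post",R@(np.array([626,-91])-[x,y]))
E
```

```text
('top',) [735.60965773  10.76641344  17.55447488] 100.02083948654386 243.0
('side',) [732.76726009  12.08266692  19.95112333] 134.4711719965792 184.0
('top', 'side') [734.8233172   10.59138259  18.15696945] 237.19885228597286 427.0
bar in bay [-180.89822517  -18.83555222] post [-125.3791511   -80.27074095]
```

View pics/z2.png

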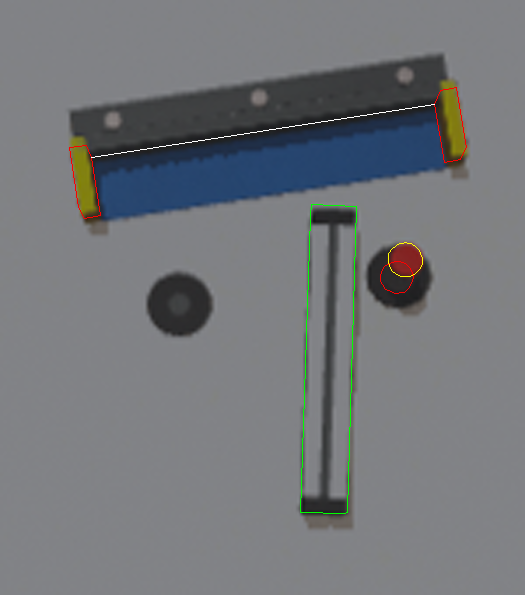

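The overlay matches: bay ≈ (734,10.6), yaw 0.18; bar in the bay frame ≈ (−180,−19) at −0.19 rad; post ≈ (−124,−80). Next I'll push the bar about 56 mm along its own axis with the closed fingers on its near end face.

```bash
cat >> h.py <<'E'
from scipy.spatial.transform import Rotation as Ro
BAY=(734.,10.6,0.18)
def ori(psi):
    c,s=np.cos(psi),np.sin(psi)
    M=np.array([[s,0,c],[-c,0,s],[0,-1,0]],float)  # cols x,y,z
    q=Ro.from_matrix(M).as_quat(); return np.array([q[3],q[0],q[1],q[2]])
def bay2w(p):
    c,s=np.cos(BAY[2]),np.sin(BAY[2]); return np.array([BAY[0]+c*p[0]-s*p[1],BAY[1]+s*p[0]+c*p[1]])
def w2bay(x,y,th):
    c,s=np.cos(BAY[2]),np.sin(BAY[2]); d=np.array([x-BAY[0],y-BAY[1]]); return c*d[0]+s*d[1],-s*d[0]+c*d[1],th-BAY[2]
def look(x0,tag=None):
    cams={n:vision.read_camera(n) for n in("top","side")}
    f=fitbar(cams,x0)
    print("bar",np.round(f,3),"bay frame",np.round(w2bay(*f[:3]),3),"t",sensors.read_clock())
    if tag:
        o=[]
        for n in cams:
            im=cams[n]["color"].copy(); h=cv2.convexHull(proj(box(*f[:3]),cams[n]).astype(np.float32))
            b=cv2.resize(im,None,fx=3,fy=3,interpolation=cv2.INTER_CUBIC)
            cv2.polylines(b,[((h+.5)*3).astype(np.int32)],True,(0,255,0),1)
            u,v=(proj([[640,-20,0]],cams[n])[0]*3).astype(int)
            o.append(b[max(0,v-280):v+280,max(0,u-200):u+200])
        hh=min(q.shape[0] for q in o); cv2.imwrite(f"pics/{tag}.png",np.hstack([q[:hh] for q in o]))
    return f[:3]
E
python3 - <<'E'
from h import *
print(Ro.from_quat(np.roll(sensors.read_orientation(),-1)).as_matrix().round(2))
for psi in(np.pi/2,-np.pi/2): print(psi,planner.inverse_kinematics([414,-37,120],ori(psi)),planner.inverse_kinematics([650,0,8],ori(psi)), planner.inverse_kinematics([650,0,8],ori(psi+.2)))
E
```

```text
[[ 0.94 -0.    0.35]
 [-0.35 -0.    0.94]
 [-0.   -1.   -0.  ]]
1.5707963267948966 [-9.27439786e-02  1.87166772e-01  2.16446440e+00 -4.44089210e-16
  7.89961478e-01 -1.66354031e+00] [-2.30769436e-03  6.54495345e-01  1.71187833e+00 -4.44089210e-16
  7.75218974e-01 -1.57310402e+00] [-2.30769436e-03  6.54495345e-01  1.71187833e+00 -4.44089210e-16
  7.75218974e-01 -1.77310402e+00]
-1.5707963267948966 [-9.27439786e-02  1.87166772e-01  2.16446440e+00 -4.44089210e-16
  7.89961478e-01  1.47805235e+00] [-2.30769436e-03  6.54495345e-01  1.71187833e+00 -4.44089210e-16
  7.75218974e-01  1.56848863e+00] [-2.30769436e-03  6.54495345e-01  1.71187833e+00 -4.44089210e-16
  7.75218974e-01  1.36848863e+00]
```

```bash
python3 - <<'E'
from h import *
x,y,th=560.3,-40.6,-0.011
u=np.array([np.cos(th),np.sin(th)])
near=np.array([x,y])-110*u
env.close()
p0=near-38*u
q=ori(th-np.pi/2)
env.move_pose([*p0,110],q)
env.move_straight([*p0,8],max_speed=150)
print(sensors.read_ft_force(),sensors.read_gripper_width(),sensors.read_tcp_pos())
p1=near+(56-11)*u
env.move_straight([*p1,8],max_speed=70)
print(sensors.read_ft_force())
look((616,-41,-.011),"s1")
E
```

```text
[ 0.34842789 -0.03432839  0.14519337] -0.6135165337697083 [412.71556997 -38.87917741   8.38852254]
[-0.50779325 -0.21376157 -0.79228984]
top iou0 0.49
side iou0 0.6
bar [ 6.760930e+02 -4.170800e+01 -5.000000e-03  1.086025e+03  2.000000e+00] bay frame [-66.336 -41.096  -0.185] t 6.6
```

View pics/s1.png

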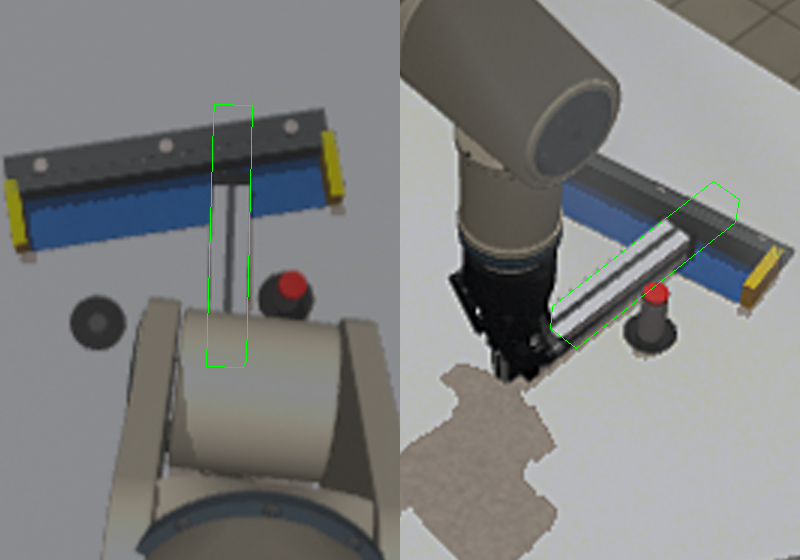

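Arm occlusion corrupted that fit; in the picture the bar's far cap sits just short of the fence. I'll clear the arm and look again.

```bash
python3 - <<'E'
from h import *
p=sensors.read_tcp_pos()
env.move_straight([p[0]-15,p[1],p[2]],max_speed=150)
env.move_straight([p[0]-15,p[1],110],max_speed=250)
env.move_pose([420,-160,110],ori(-.01))
print(sensors.read_clock())
look((616,-41,-.011),"s2")
E
```

```text
9.0333
top iou0 0.88
side iou0 0.0
bar [ 6.18176e+02 -4.11770e+01 -2.20000e-02  1.32550e+02  1.00000e+00] bay frame [-123.222  -30.204   -0.202] t 9.2333
```

View pics/s2.png

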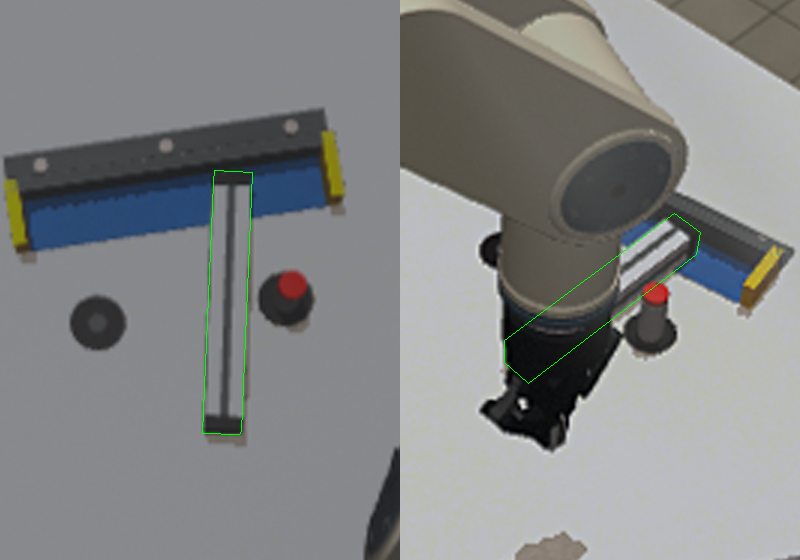

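The top view now gives bar (618,−41), yaw −0.02. Next I'll swing the near end to +y, following an arc about a pivot roughly 40 mm beyond the bar's centre.

```bash
cat >> h.py <<'E'
def loc(bar,a,b):
    c,s=np.cos(bar[2]),np.sin(bar[2]); return np.array([bar[0]+c*a-s*b,bar[1]+s*a+c*b])
def swing(bar,dphi,n,a=-95,piv=41,off=-27,z=8,speed=70):
    P=loc(bar,piv,0)
    for k in range(1,n+1):
        th=bar[2]+dphi*k/n
        q=loc((P[0],P[1],th),a-piv,off)
        env.move_straight([*q,z],ori(th),max_speed=speed)
    f=sensors.read_ft_force(); print("force",np.round(f,1))
    c=loc((P[0],P[1],th),-piv,0); return (c[0],c[1],th)
E
python3 - <<'E'
from h import *
bar=(618.,-41.2,-.018)
p=loc(bar,-95,-50)
env.move_pose([*p,100],ori(bar[2]))
env.move_straight([*p,8],max_speed=200)
p=loc(bar,-95,-28); env.move_straight([*p,8],max_speed=80)
e=swing(bar,-0.7,4)
print("expected",e,w2bay(*e))
q=loc(e,-95,-60); env.move_straight([*q,8],max_speed=150)
env.move_straight([*q,100],max_speed=250)
env.move_pose([400,-120,110],ori(-.5))
look(e,"s3")
E
```

```text
force [ 0.1  0.2 -0.2]
expected (np.float64(628.1153154255493), np.float64(-14.964890696031127), -0.718) (np.float64(-108.7508505574213), np.float64(-6.195366556416097), -0.8979999999999999)
top iou0 0.77
side iou0 0.51
bar [ 6.31028e+02 -1.11390e+01 -6.85000e-01  6.95885e+02  2.00000e+00] bay frame [-105.201   -2.953   -0.865] t 14.6417
```

View pics/s3.png

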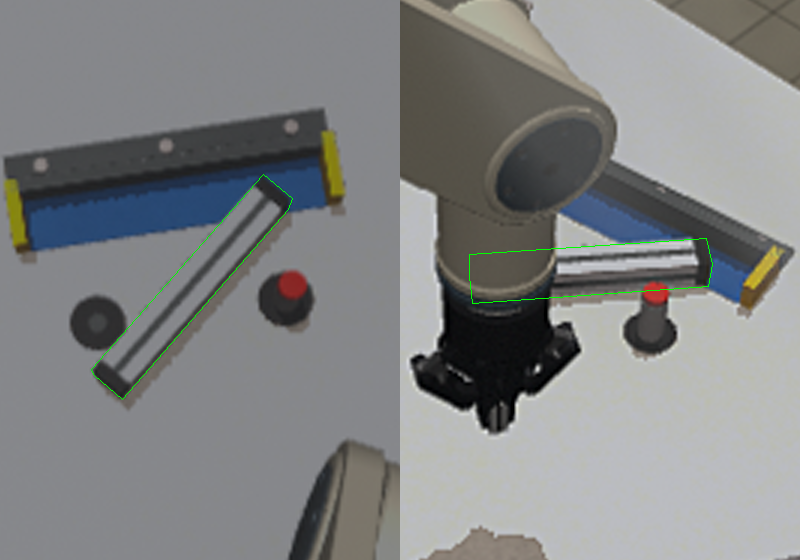

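The swing went as predicted: bar ≈ (630,−12), yaw −0.69, clear of the post at zoomed px (290,290). I'll complete it to parallel.

```bash
python3 - <<'E'
from h import *
bar=(629.5,-12.5,-.695)
p=loc(bar,-93,-50)
env.move_pose([*p,90],ori(bar[2]))
env.move_straight([*p,8],max_speed=200)
p=loc(bar,-93,-29); env.move_straight([*p,8],max_speed=80)
e=swing(bar,-0.69,4,a=-93)
print("expected",e,w2bay(*e))
q=loc(e,-93,-50); env.move_straight([*q,8],max_speed=150)
env.move_straight([*q,100],max_speed=250)
env.move_pose([400,-60,130],ori(-1.2))
look(e,"s4")
E
```

```text
force [-0.7  0.1 -0.2]
expected (np.float64(653.416304016048), np.float64(1.5385647340351198), -1.3849999999999998) (np.float64(-80.90402592565806), np.float64(5.511828783055826), -1.5649999999999997)
top iou0 0.66
side iou0 0.74
bar [661.22    7.267  -1.328 418.387   2.   ] bay frame [-72.201   9.75   -1.508] t 20.2917
```

View pics/s4.png

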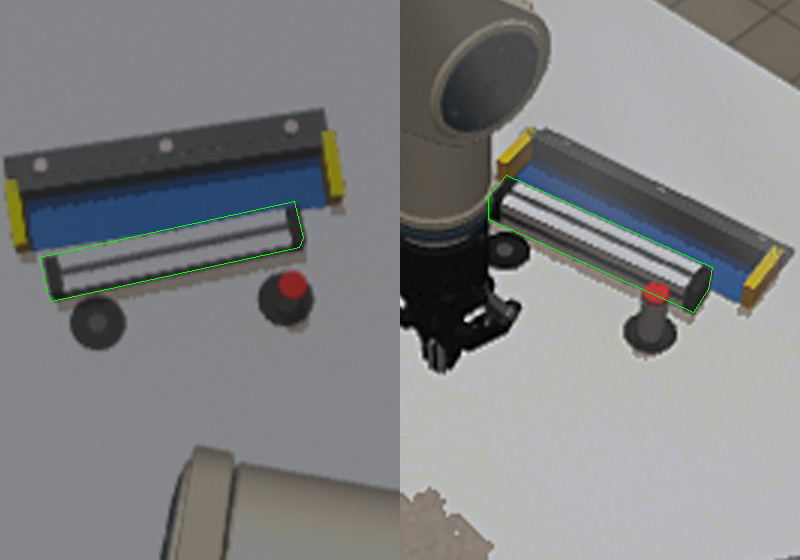

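The bar is now nearly parallel behind the post, bay frame ≈ (−72,+9), with both ends inside the walls. Next I'll push it in with both open fingers, easing slightly to −y, and creep under force check at the fence.

```bash
python3 - <<'E'
from h import *
psi=BAY[2]-np.pi/2; q=ori(psi); ub=np.array([np.cos(BAY[2]),np.sin(BAY[2])])
def go(x,y,z,v): env.move_straight([*bay2w((x,y)),z],max_speed=v)
env.open_jaws()
env.move_pose([*bay2w((-135,8)),100],q)
go(-135,8,2,200)
f0=np.array(sensors.read_ft_force())
go(-100,8,2,100); print("f",(np.array(sensors.read_ft_force())-f0).round(1))
go(-55,3,2,60); print("f",(np.array(sensors.read_ft_force())-f0).round(1))
x=-55
while x<-36:
    x+=1.5; go(x,3,2,30)
    f=(np.array(sensors.read_ft_force())-f0)[:2]@ub; print(x,round(f,1),end="; ")
    if f<-12: break
print(sensors.read_tcp_pos(), sensors.read_clock())
t=x
go(t-25,3,2,100); go(t-25,3,110,250)
env.move_pose([400,-60,130],q)
look((*bay2w((-16,3)),BAY[2]-np.pi/2),"s5")
E
```

```text
f [ 0.  -0.2 -2.5]
f [ 0.1  0.4 -1.4]
-53.5 -1.0; -52.0 -3.7; -50.5 -2.7; -49.0 -1.8; -47.5 -7.8; -46.0 -12.2; [685.60724462   4.8650723    1.83572993] 25.475
top iou0 0.83
side iou0 0.87
bar [714.399  10.372  -1.376 235.203   2.   ] bay frame [-19.325   3.285  -1.556] t 27.7167
```

View pics/s5.png

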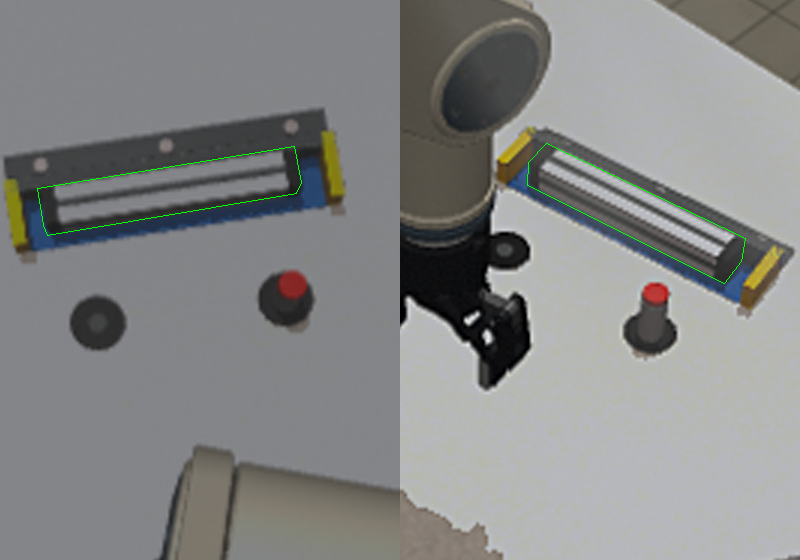

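It looks flat against the fence, with both ends between the walls. I'll do one firmer confirming push, on each half separately, since time allows.

```bash
python3 - <<'E'
from h import *
q=ori(BAY[2]-np.pi/2); ub=np.array([np.cos(BAY[2]),np.sin(BAY[2])])
def go(x,y,z,v): env.move_straight([*bay2w((x,y)),z],max_speed=v)
env.move_pose([*bay2w((-80,3)),100],q); go(-80,3,2,200)
f0=np.array(sensors.read_ft_force())
for y in(40,-36,3):
    go(-80,y,2,150); go(-50,y,2,100)
    x=-50
    while x<-38:
        x+=1; go(x,y,2,40)
        f=(np.array(sensors.read_ft_force())-f0)[:2]@ub; print(y,x,round(f,1),end="; ")
        if f<-20: break
    print(np.round(w2bay(*sensors.read_tcp_pos()[:2],0),1)); go(-70,y,2,100)
go(-75,3,110,250)
env.move_pose([400,-60,130],q)
b=look((*bay2w((-16,3)),BAY[2]-np.pi/2),"s6")
for c in("top","side"):
  for n in["hammer","brush","pin_jar"]:
    print(c,n,[(round(d["p"],2),[round(float(v)) for v in d["xyz"]]) for d in vision.mark_of(n,c)][:1])
E
```

```text
40 -49 -1.4; 40 -48 -4.7; 40 -47 -8.7; 40 -46 -12.0; 40 -45 -16.1; 40 -44 -19.4; 40 -43 -24.4; [-48.8  40.   -0.2]
-36 -49 -1.6; -36 -48 -3.8; -36 -47 -9.3; -36 -46 -12.6; -36 -45 -16.3; -36 -44 -20.7; [-48.7 -35.9  -0.2]
3 -49 -1.0; 3 -48 -4.8; 3 -47 -9.2; 3 -46 -12.8; 3 -45 -16.2; 3 -44 -19.8; 3 -43 -23.2; [-48.7   3.   -0.2]
top iou0 0.83
side iou0 0.86
bar [714.479  10.866  -1.377 254.972   2.   ] bay frame [-19.158   3.757  -1.557] t 40.275
top hammer [(0.76, [564, 341, 4])]
top brush [(0.65, [460, -316, 0])]
top pin_jar [(0.62, [666, -332, -6])]
side hammer [(0.86, [566, 344, 5])]
side brush [(0.97, [463, -319, -2])]
side pin_jar [(0.63, [669, -337, -1])]
```

View pics/s6.png

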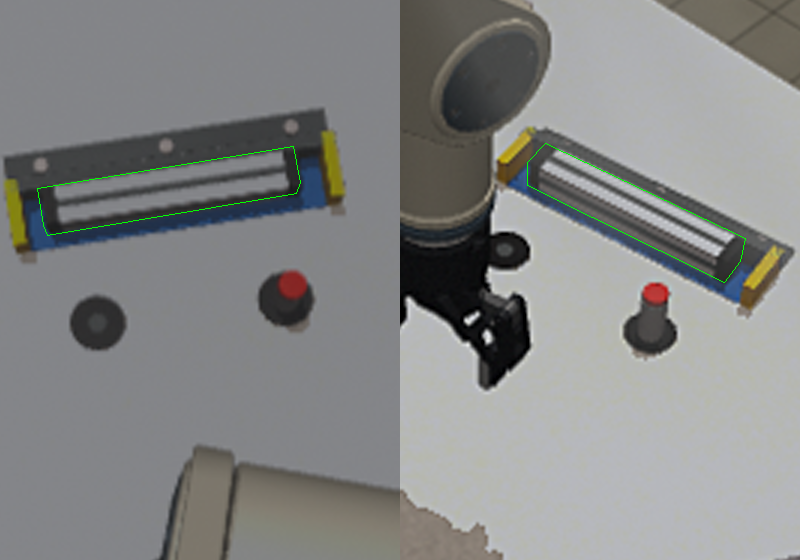

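The bar meets the same hard stop (−48.7 to −48.8 mm) on the left, the right and the middle, so it is flush with the fence. I'm handing in.

```bash
python3 -c "
from plant import env,sensors
env.hand_in(); print(sensors.read_clock())"
```

```text
the job is handed in; nothing more can be done
the job is handed in; nothing more can be done
```

The middle-sized crossbar is parked in the bay against the back fence, and the job is handed in. The clock read about 40 s of the 72 s allowed at the last check.

**What I did:** I pushed the bar about 56 mm along its own axis. I then swung its near end round in two arcs, so the far end went behind the red-capped post. Last, I pushed it broadside into the bay with both open fingers.

**Last checks:**
- **Contact with the fence:** with about 20–24 N applied at the left, right and middle, the fingers stopped at the same place within 0.1 mm. That means the bar is flush.
- **Position in the bay:** the camera fit puts the bar about 4 mm off the bay's middle and about 0.014 rad from parallel.
- **Distance from the fence:** the fit gave 19 mm where full contact is 16 mm. I put this 3 mm difference down to my estimate of the bay's position, because the pushes hit a solid stop.
- **Bystanders:** the hammer, brush and jar were seen within about 6 mm of where they started, which is close to the networks' own error.
- **Arm:** it was clear of everything when I handed in.

Two camera fits along the way were spoiled or weakened by the arm blocking the view. I redid one with the arm clear, and for the other I leaned on the top view.

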